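Park the bench things on their matching pads

ROBOT

A 7-joint arm with a two-finger parallel gripper is mounted at the origin on a cart in front of the work surface, level with it; the furniture and walls round the work are solid. World frame = base frame: x ahead of the robot, y to its left, z up, the work surface at z = 0. Lengths are in m, angles in degrees, forces in N, time in s.
With the tool pointing down it reaches from about 0.35 to 0.775 m from the base axis. Payload 3.1 kg.
Tool frame: the origin (TCP) lies on the centre line of the jaws, within the pads' length; the fingertips stand 17 mm ahead of it and the grasp point (between the pads) lies 2 mm behind it (robot.tip_reach is the distance from the TCP to the fingertips, in m); z points along the fingers, y is the direction in which the jaws open and shut (so a half turn about z gives the same grasp; the last joint's range is limited). The gripper opens to 85 mm and grips with 20 to 120 N. Pads are 22 mm wide; open, the fingers measure 114 mm over their backs; the gripper's body (76 mm by 85 mm) begins 54 mm behind the grasp point. The pads swing forward as they close: fully open they stand 13 mm farther back than shut.
Start: joints at [-78.249, 17.813, 0.802, 86.603, -0.252, 75.585, -1.558], TCP at [0.134, 0.533, 0.248] pointing down, gripper open.
Joint ranges: [-154.91, 154.91], [-16.99, 109.72], [-72.82, 74.43], [7.12, 147.25], [-82.49, 262.49], [11.32, 116.49], [-174.64, 174.64]. Speed limits (degrees/s): [159.86, 159.86, 180, 180, 180, 180, 180].

INTERFACE

Orientations are given as [roll, pitch, yaw] about the fixed x, y, z axes, in that order (R = Rz(yaw) Ry(pitch) Rx(roll)).
In Python, from station import robot, fingers, vision, workorder, recognise gives the robot as it stands. Calls block until the motion is done:
- robot.move_to(position, orientation): joint-space move of the TCP to a pose.
- robot.line_to(position, orientation=None, velocity=0.15, f_stop=None): straight line of the TCP; orientation=None keeps the orientation; velocity is the mean speed in m/s. With f_stop (N) it stops when the force on the tool has changed by that much, and returns True; else False.
- robot.move_j(angles): joint-space move.
- fingers.gripper_to(opening, force=None): opening from 0.0 (shut) to 1.0 (fully open); force is the grip in N (None keeps the last); returns when the fingers have stopped.
- robot.pause(seconds).
- robot.inverse_kinematics(position, orientation): joint angles nearest the present ones, or None.
- vision.grab_frame(name): name is "side" or "top"; returns the picture (400x640x3 uint8, red, green, blue); there is no depth.
- vision.calibration(name): a dict with "mtx" (3x3 intrinsics, pixels), "extrinsics" (4x4, takes a point from world to camera coordinates). Camera axes: x right, y up, looking along -z (the intrinsics and any distortion apply to the point x, -y, -z); pixel columns grow to the right and rows downward; lengths in m; the calibration is good to about 2 mm. A picture is of the moment at which its call begins. calibration takes no time and is no camera call.
A pose or a line that the arm cannot do raises robot.PlanningError and nothing moves.
- workorder.close_job(): hands the job in, once; it reports no verdict.
Trained networks look in the newest picture that a camera, given by its name, has taken for a name from the list of things; names that differ only in an ending like _2 or _b are one class to them, and where a whole thing is asked for, a point or a joint stands for the part that bears it (a point fixed in the world has none). Each returns a list of dicts, best first, with "p" (0 to 1); they miss things now and then, are a little off and sometimes report something else, mostly with a low value. They report only what shows in the picture. A call takes as long as a camera call. They do not tell look-alikes from the thing itself.
- recognise(label, camera): "rect" ([centre column, centre row, width, height] in pixels, round what is visible of it).
Readings, each from a call of its own:
- robot.current_time_s(): time.
- robot.current_joint_positions(): joint angles.
- robot.current_dq(): joint speeds.
- robot.current_joint_torque(): joint torques, N m.
- robot.current_tool_pos(): TCP position.
- robot.current_eef_rot(): TCP orientation.
- robot.current_contact_force(): force on the tool from outside, world axes, zero at the start.
- robot.current_torque(): the same for the moment, N m.
- robot.current_finger_gap(): opening from 0.0 (shut) to 1.0 (fully open).
Only numpy, scipy, OpenCV 4.12 (cv2) and the standard library are available. Lean on these libraries where they do the work, as an engineer would, in place of code of your own. Each camera call takes 0.05 s, during which the arm holds its last target.

TASK

Tidy the bench for the next shift: put each of the four things on the parking place that was made for it - the bench timer inside the white slim outline, the white carton inside the blue broader outline, the yellow-capped specimen pot on the yellow ring, and the grey metal handle down in the round grey stand. Each must end standing upright and centred on its place, the timer and the carton squared up with their outlines (either way round), all let go and at rest. Leave the small white bottle standing where it is.

Things in the scene. Friction and masses are not known exactly. Their poses are not given: they have to be found in the camera images.
- timer: Bench timer: upright white slab with a display, standing on its lower edge; 24 mm thick (its x, the body reaches from -11 to +13 mm), 66 mm wide (its y), 66 mm high. Origin: middle of the underside. Pinch it from above across the thickness.
- carton: Plain white carton with coloured print on its faces, standing; 43 mm (its x) by 67 mm (its y), 99 mm high. Origin: middle of the underside. Pinch it across the 43 mm.
- pot: Specimen pot, white with a yellow screw cap fixed on; round, body 46 mm in diameter, cap 51 mm in diameter from 50 to 62 mm high. Origin: middle of the underside.
- handle: Grey metal battery handle standing on its end; round, 27 mm in diameter, 105 mm high. Origin: middle of the underside.
- timer_pad: Black plate, 44 mm (its x) by 86 mm (its y), 4 mm thick, fixed to the bench, with a slim white rectangular outline, 28 x 70 mm inside. For the timer: timer thickness along the plate's x. Origin: middle of the underside, so the surface is at z = 4 mm.
- carton_pad: Black plate, 63 mm (its x) by 87 mm (its y), 4 mm thick, fixed to the bench, with a broader blue rectangular outline, 47 x 71 mm inside. For the carton: its 43 mm side along the plate's x. Origin: middle of the underside, surface at z = 4 mm.
- pot_pad: Round black plate, 72 mm in diameter, 4 mm thick, fixed to the bench, with a yellow ring 53 to 62 mm in diameter. For the pot. Origin: middle of the underside, surface at z = 4 mm.
- handle_stand: Round grey stand with an open cup, fixed to the bench: foot 66 mm in diameter, cup 55 mm outside and 47 mm inside, rim 16 mm above the bench, cup floor 4 mm above the bench. For the grey handle, which stands in it with 10 mm to spare all round. Origin: middle of the underside.
- bottle: Bystander: small white bottle standing loose, 38 mm in diameter, 132 mm high. Origin: middle of the underside. Leave it standing where it is.
- screen_edge (a point): Obstacle: foot of the near edge of an upright glass screen, 1.4 m high, 12 mm thick, running from here away along +x, left of the work; keep arm and gripper clear of it. Also fixed: a centrifuge (180 mm across, 155 mm high, middle at x 0.63, y -0.07) and a microscope (390 mm high, at x 0.62, y -0.39); things and pads lie at least 70 mm clear of them.
Mind the look-alikes: they are no part of the job. Of the things that look like the pot, the smallest one is meant.

How it is judged (in metres and radians):
At the end, for the whole second after the job is handed in: Each thing at rest, upright within 0.12 rad, on its own place: middle within 12 mm, underside 1 to 8 mm above the underside of the place; timer and carton turned within 0.22 rad of their plates, either way round. Bottle upright, within 30 mm of its start (horizontal distance between timer and timer_pad below 0.012 m and z of timer in the frame of timer_pad between 0.001 and 0.008 m and angle between each of timer, carton, pot, handle's own z axis and vertical below 0.12 rad and linear speed of each of timer, carton, pot, handle below 0.02 m/s and angular speed of each of timer, carton, pot, handle below 0.2 rad/s and angle between the x axis of timer and the x axis of timer_pad, either way round below 0.22 rad and horizontal distance between carton and carton_pad below 0.012 m and z of carton in the frame of carton_pad between 0.001 and 0.008 m and angle between the x axis of carton and the x axis of carton_pad, either way round below 0.22 rad and horizontal distance between pot and pot_pad below 0.012 m and z of pot in the frame of pot_pad between 0.001 and 0.008 m and horizontal distance between handle and handle_stand below 0.012 m and z of handle in the frame of handle_stand between 0.001 and 0.008 m and angle between bottle's own z axis and vertical below 0.15 rad and distance of bottle from where it was at the start of the episode below 0.03 m); the robot touches nothing.
It fails at once if the small white bottle is knocked over (angle between bottle's own z axis and vertical above 0.6 rad).
It fails at once if the small white bottle is pushed away (distance of bottle from where it was at the start of the episode above 0.03 m).
It also fails if it takes over 106 s, if anything falls off the work surface, if the arm or the gripper's body presses on something with over 40 N, if the wrist force passes 120 N, or if a joint passes its speed limit or range.

## Working session

There is one attempt and no reset: what is moved stays moved. The work goes in short steps, each a Python script; the robot and the scene stay as the last script left them, time stands still between calls to the robot, and variables do not carry over. Pictures are saved under pics/ and viewed, and the job is handed in when it is done.

```bash
ls; mkdir -p pics; cat > h.py <<'E'
import numpy as np, cv2
from station import robot, fingers, vision, workorder, recognise
def save(n,im): cv2.imwrite('pics/'+n+'.png', im[:,:,::-1])
def proj(cam,P):
    c=vision.calibration(cam);M=np.array(c['mtx']);E=np.array(c['extrinsics'])
    p=E@np.append(P,1.);q=np.array([p[0],-p[1],-p[2]]);u=M@q;return u[:2]/u[2]
def ray(cam,uv,z):
    c=vision.calibration(cam);M=np.array(c['mtx']);E=np.array(c['extrinsics'])
    d=np.linalg.inv(M)@np.array([uv[0],uv[1],1.]);d=np.array([d[0],-d[1],-d[2]])
    R=E[:3,:3];o=-R.T@E[:3,3];d=R.T@d
    return o+d*(z-o[2])/d[2]
E
python3 - <<'E'
from h import *
for c in('top','side'):
    im=vision.grab_frame(c);save(c+'0',im)
    k=vision.calibration(c);print(c,k)
    E=np.array(k['extrinsics']);print('cam pos',-E[:3,:3].T@E[:3,3])
    for l in 'timer carton pot handle timer_pad carton_pad pot_pad handle_stand bottle'.split():
        for r in recognise(l,c): print(l,np.round(r['rect'],1),round(r['p'],2),ray(c,r['rect'][:2],0).round(3))
print(robot.current_time_s())
E
```

```text
pics
top {'mtx': array([[429.69367264,   0.        , 315.91599831],
       [  0.        , 429.69367264, 197.40526554],
       [  0.        ,   0.        ,   1.        ]]), 'extrinsics': array([[ 0.01953004, -0.99970232,  0.01462381,  0.10693611],
       [ 0.9958316 ,  0.02075367,  0.08881841, -0.55901663],
       [-0.08909547,  0.01282823,  0.99594048, -1.49324569],
       [ 0.        ,  0.        ,  0.        ,  1.        ]])}
cam pos [0.42155653 0.13766162 1.53527098]
timer [422.6 249.   16.5   8. ] 0.53 [ 0.382 -0.266  0.   ]
carton [363.9 233.1  23.3  12.1] 0.68 [ 0.435 -0.056  0.   ]
pot [196.4 182.1  18.9  21.5] 0.74 [0.605 0.547 0.   ]
pot [352.8 135.6  20.6  21.6] 0.58 [ 0.787 -0.012  0.   ]
pot [392.1 244.3  18.4  22.7] 0.55 [ 0.397 -0.157  0.   ]
pot [309.  181.   12.2  15.4] 0.43 [0.618 0.144 0.   ]
handle [293.1 248.2   8.6  10.5] 0.47 [0.376 0.195 0.   ]
timer_pad [391.9 243.9  18.6  17.2] 0.74 [ 0.398 -0.156  0.   ]
timer_pad [297.6 216.4  23.   15.8] 0.56 [0.489 0.182 0.   ]
carton_pad [403.2 215.2  27.1  19.1] 0.72 [ 0.501 -0.196  0.   ]
carton_pad [297.  215.9  21.7 
[... 595 characters left out ...]
     ,  0.        ,  0.        ,  1.        ]])}
cam pos [ 0.1673731  -0.91497104  0.54458787]
timer [297.9 289.   21.8  34.2] 0.89 [ 0.394 -0.217  0.   ]
carton [296.5 237.8  21.8  43.7] 0.57 [0.468 0.022 0.   ]
pot [330.2 205.8  13.6  20.3] 0.55 [0.653 0.204 0.   ]
handle [257.  202.4   7.3  31.9] 0.49 [0.416 0.318 0.   ]
timer_pad [291.1 212.4  11.4   3.7] 0.49 [0.506 0.197 0.   ]
timer_pad [274.  229.4  18.6   7. ] 0.33 [0.419 0.096 0.   ]
carton_pad [337.  276.5  28.7  18.6] 0.95 [ 0.502 -0.202  0.   ]
pot_pad [292.8 274.2  29.9  16.4] 0.72 [ 0.401 -0.154  0.   ]
handle_stand [275.  228.8  18.3  10.8] 0.74 [0.423 0.099 0.   ]
bottle [313.8 210.8  11.8  43.9] 0.76 [0.583 0.183 0.   ]
1.0
```

```bash
python3 - <<'E'
import cv2
t=cv2.imread('pics/top0.png');s=cv2.imread('pics/side0.png')
def crop(im,x0,y0,w,h,f,n): cv2.imwrite('pics/'+n+'.png',cv2.resize(im[y0:y0+h,x0:x0+w],None,fx=f,fy=f,interpolation=cv2.INTER_CUBIC))
crop(t,270,160,190,120,4,'top0c'); crop(s,220,150,170,140+30,4.5 if 0 else 3.5,'side0c')
E
```

```text
(no output)
```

View pics/top0.png

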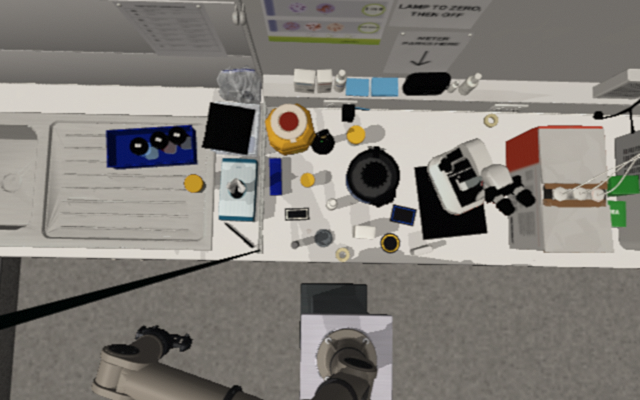

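View pics/side0.png

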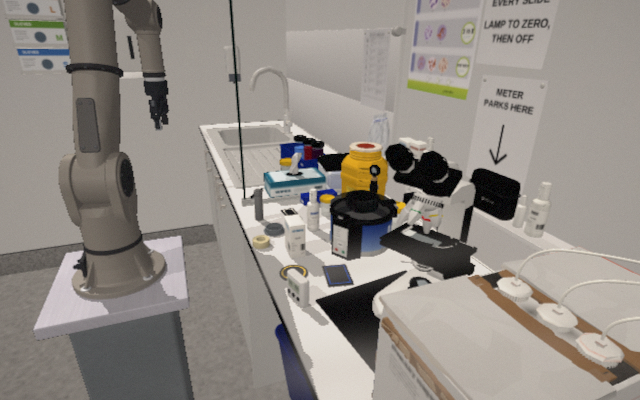

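View pics/top0c.png

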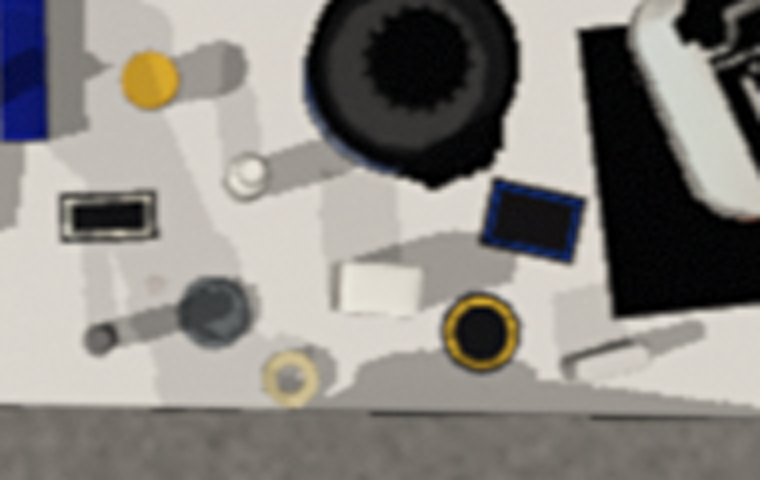

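View pics/side0c.png

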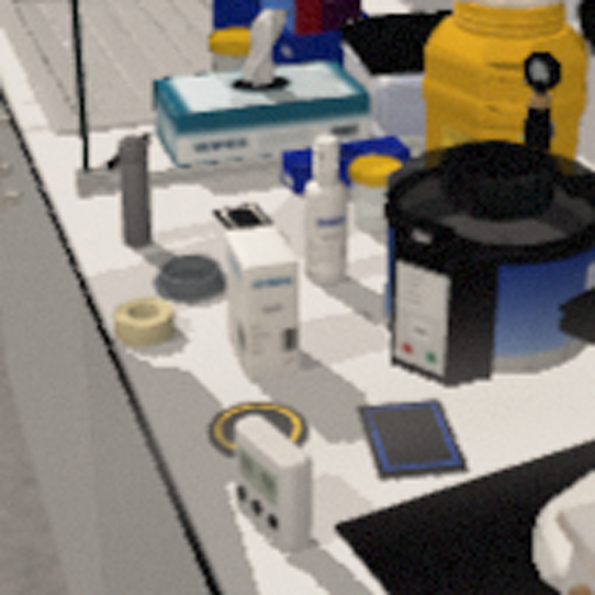

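Top view: the pot candidates are (194,183) on the drainer, (356,134) and (308,180). The cap at (308,180) is the smallest, about 14 px, which matches 51 mm. In the first top picture, timer is at (421,250), carton at (365,232), handle at (295,245), bottle at (332,204), and the tape roll at (342,254) is a stand look-alike. Pads are at timer (297,214), carton (403,215), pot (390,243) and stand (323,238). The screen edge foot is near (260,250). Next I'll overlay model wireframes to check and refine the poses.

```bash
cat > wf.py <<'E'
from h import *
def rect(w,d,z,x0=0,n=4):
    return np.array([[x0-w/2,-d/2,z],[x0+w/2,-d/2,z],[x0+w/2,d/2,z],[x0-w/2,d/2,z]])
def circ(D,z):
    a=np.linspace(0,2*np.pi,40,endpoint=False);return np.c_[D/2*np.cos(a),D/2*np.sin(a),0*a+z]
def box(w,d,h,x0=0):
    r=rect(w,d,0,x0);t=rect(w,d,h,x0);return [r,t]+[np.array([r[i],t[i]]) for i in range(4)]
M=dict(timer=box(.024,.066,.066,.001),carton=box(.043,.067,.099),pot=[circ(.046,0),circ(.051,.062),circ(.051,.05)],handle=[circ(.027,0),circ(.027,.105)],
 timer_pad=[rect(.044,.086,.004),rect(.028,.07,.004)],carton_pad=[rect(.063,.087,.004),rect(.047,.071,.004)],pot_pad=[circ(.072,.004),circ(.0575,.004)],
 handle_stand=[circ(.066,0),circ(.055,.016),circ(.047,.016)],bottle=[circ(.038,0),circ(.02,.132)])
def draw(im,cam,poses,x0,y0,w,h,f,name):
    c=cv2.resize(im[y0:y0+h,x0:x0+w],None,fx=f,fy=f,interpolation=cv2.INTER_CUBIC).copy()
    for k,(x,y,a,*z) in poses.items():
        a=np.radians(a);R=np.array([[np.cos(a),-np.sin(a),0],[np.sin(a),np.cos(a),0],[0,0,1]])
        for l in M[k]:
            p=np.array([proj(cam,R@q+[x,y,z[0] if z else 0]) for q in l]);p=((p+.5-[x0,y0])*f)
            cv2.polylines(c,[np.round(p*8).astype(int).reshape(-1,1,2)],True,(255,0,60),1,cv2.LINE_AA,3)
    save(name,c)
def load(n): return cv2.imread('pics/'+n+'.png')[:,:,::-1]
E
cat > p0.py <<'E'
from wf import *
g=lambda u,v,z:ray('top',(u,v),z)[:2]
P={'timer':(*g(421,250.5,.066),10+0),'carton':(*g(365,232,.099),-5),'pot':(*g(307.5,180,.062),0),'handle':(*g(295,244.5,.105),0),
'timer_pad':(*g(297.25,214.25,.004),0),'carton_pad':(*g(403.25,215,.004),-12),'pot_pad':(*g(390.25,243,.004),0),'handle_stand':(*g(323.5,238,.016),0),'bottle':(*g(332,204,.132),0)}
E
python3 - <<'E'
from p0 import *
for k in P: print(k,np.round(P[k],3))
draw(load('top0'),'top',P,280,165,160,100,5,'o_top1')
draw(load('side0'),'side',P,240,180,130,120,5,'o_side1')
E
```

```text
timer [ 0.379 -0.243 10.   ]
carton [ 0.438 -0.047 -5.   ]
pot [0.613 0.149 0.   ]
handle [0.392 0.185 0.   ]
timer_pad [0.497 0.183 0.   ]
carton_pad [  0.502  -0.196 -12.   ]
pot_pad [ 0.401 -0.149  0.   ]
handle_stand [0.415 0.089 0.   ]
bottle [0.527 0.066 0.   ]
```

View pics/o_top1.png

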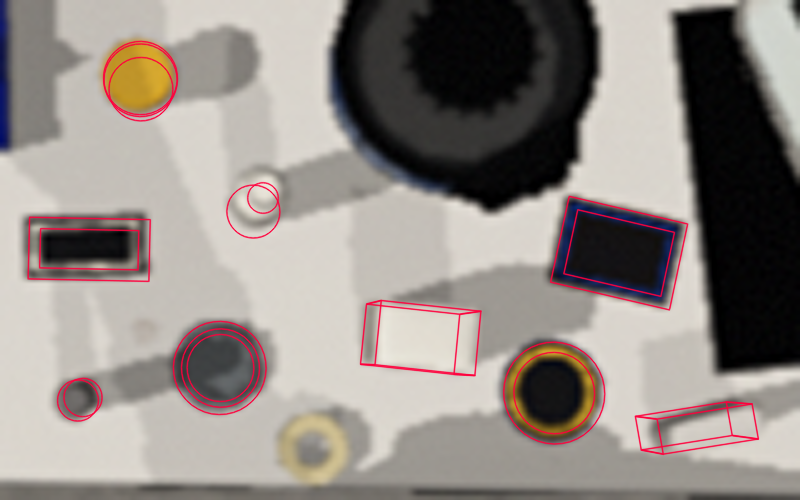

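View pics/o_side1.png

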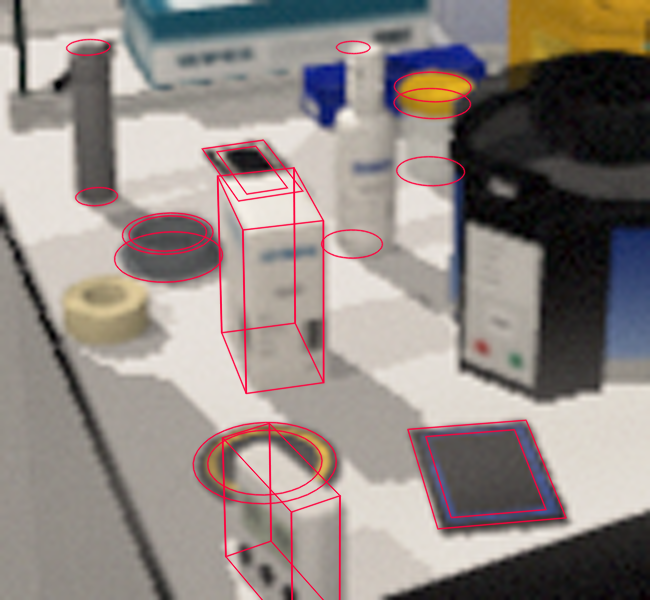

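```bash
cat > zoom.py <<'E'
from p0 import *
def tiles(P,tn,sn,out,names):
    T=load(tn);S=load(sn);rows=[]
    for k in names:
        r=[]
        for cam,I in(('top',T),('side',S)):
            x,y=P[k][:2];u=proj(cam,[x,y,.03]);x0,y0=int(u[0]-17),int(u[1]-17)
            if cam=='side' : y0=int(u[1]-17)
            raw=cv2.resize(I[y0:y0+34,x0:x0+34],None,fx=6,fy=6,interpolation=cv2.INTER_NEAREST)
            draw(I,cam,{k:P[k]},x0,y0,34,34,6,'_t');r+= [raw[:, :],load('_t')] if 0 else [load('_t')]
        rows.append(np.vstack(r))
    save(out,np.hstack(rows[:4]))
E
python3 - <<'E'
from zoom import *
tiles(P,'top0','side0','z1',['timer','carton','timer_pad','carton_pad'])
tiles(P,'top0','side0','z2',['pot','handle','pot_pad','handle_stand'])
E
```

```text
(no output)
```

View pics/z1.png

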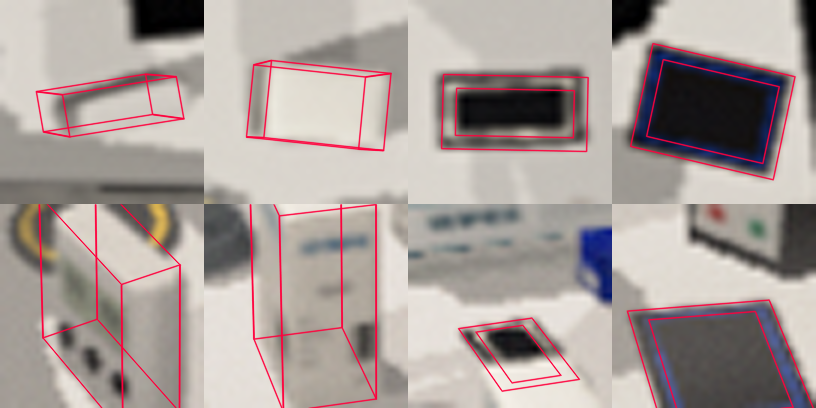

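View pics/z2.png

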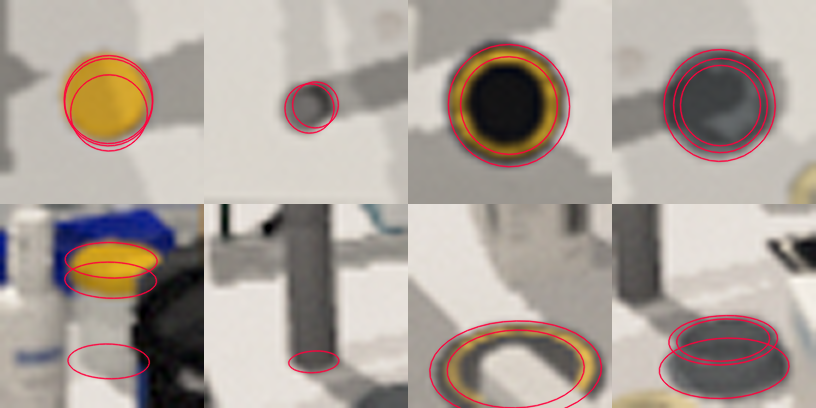

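```bash
cat > p0.py <<'E'
from wf import *
g=lambda u,v,z:ray('top',(u-.5,v-.5),z)[:2]
P={'timer':(*g(422.2,250.2,.066),12),'carton':(*g(364.9,232,.099),-3),'pot':(*g(307.5,180,.062),0),'handle':(*g(294.9,244.4,.105),0),
'timer_pad':(*g(297.0,214.1,.004),2),'carton_pad':(*g(403.25,215,.004),-12.5),'pot_pad':(*g(390.1,243,.004),0),'handle_stand':(*g(323.5,238,.016),0),'bottle':(*g(332.8,202,.132),0)}
E
python3 - <<'E'
from zoom import *
for k in P: print(k,np.round(P[k],3))
tiles(P,'top0','side0','z3',['timer','carton','timer_pad','carton_pad'])
tiles(P,'top0','side0','z4',['pot','handle','bottle','handle_stand'])
a=load('z3');b=load('z4');save('z34',np.vstack([a,b])[:, :])
im=np.hstack([a,b]);print(im.shape)
save('z34',cv2.resize(np.vstack([a,b]),(800,800*a.shape[0]*2//a.shape[1]))[:600] if 0 else np.vstack([a[:300],b[:300]])[:600,:800])
E
```

```text
timer [ 0.382 -0.245 12.   ]
carton [ 0.439 -0.045 -3.   ]
pot [0.615 0.151 0.   ]
handle [0.394 0.187 0.   ]
timer_pad [0.499 0.186 2.   ]
carton_pad [  0.504  -0.194 -12.5  ]
pot_pad [ 0.403 -0.147  0.   ]
handle_stand [0.416 0.09  0.   ]
bottle [0.535 0.066 0.   ]
(408, 1632, 3)
```

View pics/z3.png

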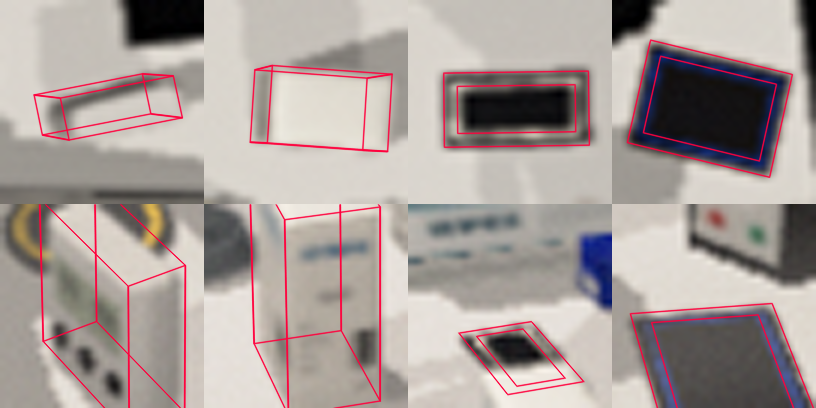

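View pics/z4.png

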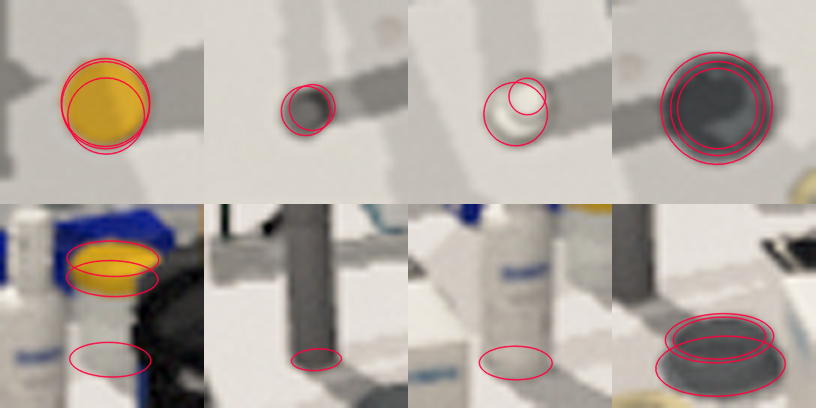

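```bash
python3 - <<'E'
from h import *
print(robot.current_eef_rot(),robot.current_tool_pos(),robot.tip_reach,robot.current_time_s())
print('screen foot',ray('top',(261,250),0))
for n,p in dict(retr=(.09,.36,.25),mid=(.27,.27,.25),mid2=(.37,.1,.25),handle=(.394,.187,.07),pot=(.615,.151,.25),timer=(.382,-.245,.05),tp=(.499,.186,.25),cp=(.504,-.194,.25)).items():
    for yaw in(-90,0,90):
        j=robot.inverse_kinematics(p,[180,0,yaw]);print(n,yaw,None if j is None else np.round(j))
E
```

```text
[1.79998937e+02 1.27039064e-03 1.65866724e+02] [0.13432824 0.53336404 0.24831066] 0.017 1.0
screen foot [0.36784182 0.30873508 0.        ]
retr -90 [-68.  -3. -10. 110.  -1.  73. 102.]
retr 0 [ -93.   -4.   14.  111.    1.   73. -170.]
retr 90 [-87.  -4.   8. 111.   1.  73. -79.]
mid -90 [-51.  -2.   4. 110.   0.  73. 132.]
mid 0 [ -74.   -3.   25.  110.    1.   73. -139.]
mid 90 [-68.  -3.  19. 110.   1.  73. -49.]
mid2 -90 [-45.  -3.  26. 110.   1.  73. 161.]
mid2 0 [ -53.   -4.   34.  110.    2.   73. -110.]
mid2 90 [-54.  -4.  35. 110.   2.  73. -20.]
handle -90 [-33.  16.   7. 117.  -3.  47. 155.]
handle 0 [ -57.   18.   36.  118.  -14.   48. -103.]
handle 90 [-52.  17.  29. 118. -11.  47. -17.]
pot -90 [-23.  28.  12.  72.  -6.  80. 169.]
pot 0 [-40.  32.  42.  73. -21.  83. -90.]
pot 90 [-39.  31.  40.  73. -20.  82.  -1.]
timer -90 [ -18.   34.   65.  117.  -38.   54. -113.]
timer 0 [-18.  34.  65. 117. -38.  54. -23.]
timer 90 [-12.  28.  54. 117. -30.  50.  59.]
tp -90 [-32.  16.  12.  90.  -3.  75. 161.]
tp 0 [ -52.   18.   39.   90.  -12.   76. -102.]
tp 90 [-49.  17.  35.  90. -10.  76. -13.]
cp -90 [ -26.   26.   65.   90.  -24.   79. -139.]
cp 0 [-19.  22.  52.  89. -17.  77. -55.]
cp 90 [-12.  19.  42.  89. -13.  76.  31.]
```

```bash
python3 - <<'E'
from h import *
robot.line_to([.09,.35,.25],velocity=.25)
j=list(robot.current_joint_positions());print(np.round(j,1))
j[0]=-25; j[2]=0; j[6]=j[6]*0-0+ (65-0)*0 + 65*0 -0
j[6]=0
robot.move_j(j)
print(np.round(robot.current_joint_positions(),1),robot.current_tool_pos(),robot.current_eef_rot(),robot.current_time_s(),robot.current_contact_force())
x,y=.394,.187
robot.move_to([x,y,.19],[180,0,90])
print(np.round(robot.current_joint_positions(),1),robot.current_time_s())
save('side1',vision.grab_frame('side'));save('top1',vision.grab_frame('top'))
E
```

```text
[-78.   -4.6  -0.2 111.7  -0.   72.7  -2.4]
[-2.510e+01 -4.500e+00 -1.000e-01  1.117e+02 -1.000e-01  7.270e+01
 -0.000e+00] [0.33526252 0.13901368 0.25021955] [ 1.79908503e+02 -5.58783097e-02  1.15132476e+02] 3.1417 [-0.4697798  -0.11790842  0.57592143]
[-25.5   7.3  -2.6 108.4   0.4  64.4 -27.9] 3.6833
```

View pics/side1.png

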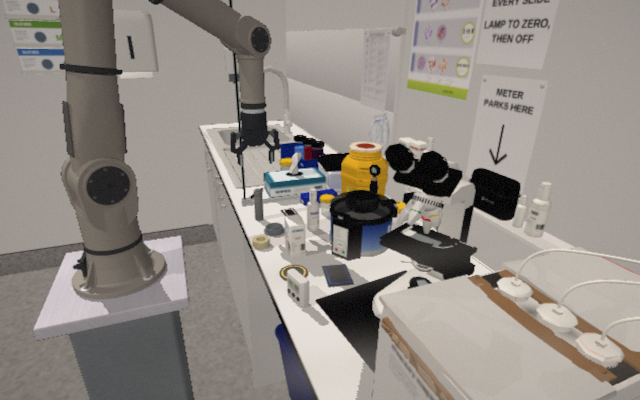

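View pics/top1.png

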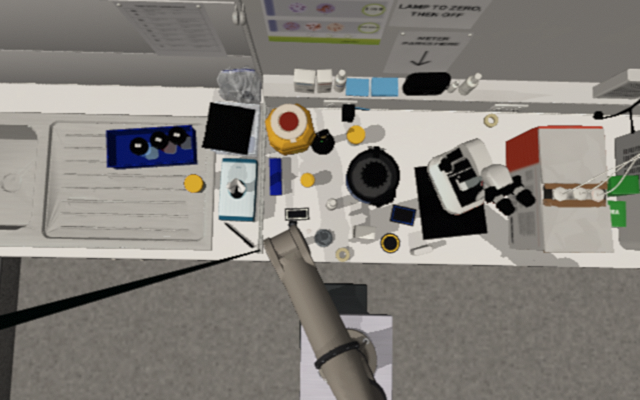

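The gripper stands over the handle (side about (257,150)) and clear of the screen edge.

```bash
cat >> h.py <<'E'
def pick(x,y,z,yaw,open_=1.0,force=50,zc=.2,lift=.2):
    fingers.gripper_to(open_)
    robot.move_to([x,y,zc],[180,0,yaw])
    s=robot.line_to([x,y,z],velocity=.12,f_stop=8)
    fingers.gripper_to(0.0,force); robot.pause(.2)
    g=robot.current_finger_gap()
    robot.line_to([x,y,lift],velocity=.12)
    print('pick',s,round(g,3),round(robot.current_finger_gap(),3),np.round(robot.current_contact_force(),1),robot.current_time_s())
def place(x,y,z,yaw,zc,open_,up=.22):
    robot.move_to([x,y,zc],[180,0,yaw]);robot.pause(.2)
    robot.line_to([x,y,z+.015],velocity=.1);robot.pause(.2)
    s=robot.line_to([x,y,z-.003],velocity=.02,f_stop=3)
    print('place stop',s,np.round(robot.current_tool_pos(),4),np.round(robot.current_contact_force(),1))
    fingers.gripper_to(open_);robot.pause(.3)
    robot.line_to([x,y,z+.03],velocity=.06);robot.line_to([x,y,up],velocity=.2)
    print(robot.current_time_s())
E
python3 - <<'E'
from p0 import *
x,y,_=P['handle'];pick(x,y,.070,90,zc=.19,lift=.13)
save('side2',vision.grab_frame('side'))
E
```

```text
pick False 0.305 0.303 [ 0.3 -0.5 -2.3] 6.825
```

View pics/side2.png

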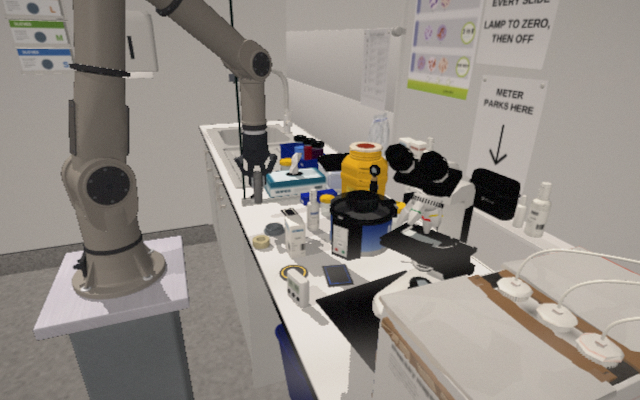

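```bash
python3 - <<'E'
from p0 import *
x,y,_=P['handle_stand'];place(x,y,.074,90,.13,.7)
x,y,_=P['timer'];robot.move_to([.38,-.1,.25],[180,0,102]); 
save('side3',vision.grab_frame('side'));save('top3',vision.grab_frame('top'))
for c in('side','top'):
    I=load(c+'3');u=proj(c,[.416,.09,.05]);draw(I,c,{'handle_stand':P['handle_stand'],'handle':(*P['handle_stand'][:2],0,.004)},int(u[0]-25),int(u[1]-30),50,60,8,'h_'+c)
save('h3',np.hstack([load('h_side'),load('h_top')]))
E
```

```text
place stop True [0.416  0.0903 0.0743] [-0.2  0.5  4.6]
11.125
```

View pics/h3.png

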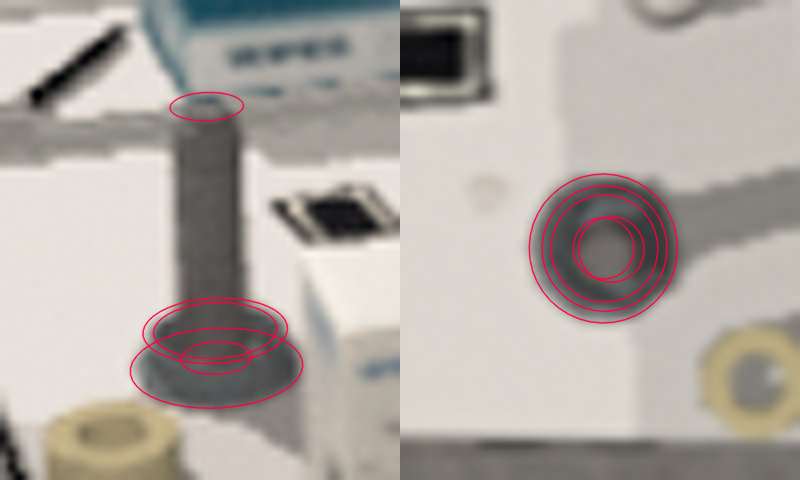

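The handle stands centred in the stand in both views. Next is a closer fit of the timer before reaching for it.

```bash
python3 - <<'E'
from p0 import *
x,y,a=P['timer'];out=[]
T=(.381,-.243,12)
for c in('side','top'):
    I=load(c+'3');u=proj(c,[x,y,.03]);draw(I,c,{'timer':T},int(u[0]-20),int(u[1]-22),40,44,10,'h_'+c);out.append(load('h_'+c))
save('t3',np.hstack(out))
E
```

```text
(no output)
```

View pics/t3.png

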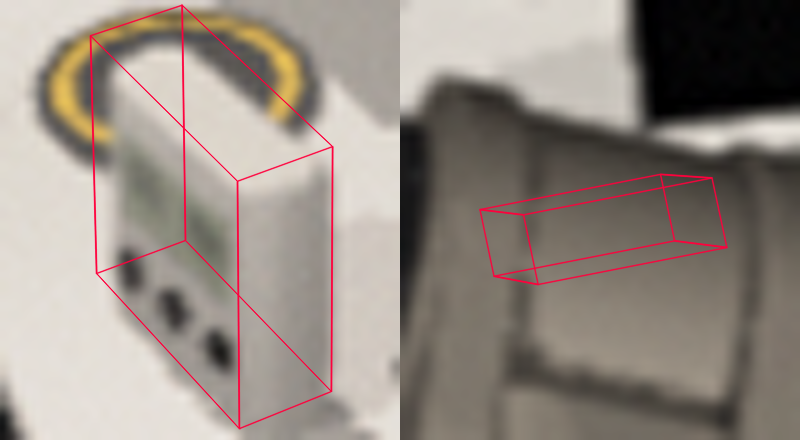

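```bash
python3 - <<'E'
from p0 import *
x,y,a=.382,-.245,12
pick(x,y,.040,90+a,open_=.9,zc=.17,lift=.22)
save('side4',vision.grab_frame('side'))
E
```

```text
pick False 0.255 0.251 [ 0.1  0.5 -1.3] 16.6667
```

View pics/side4.png

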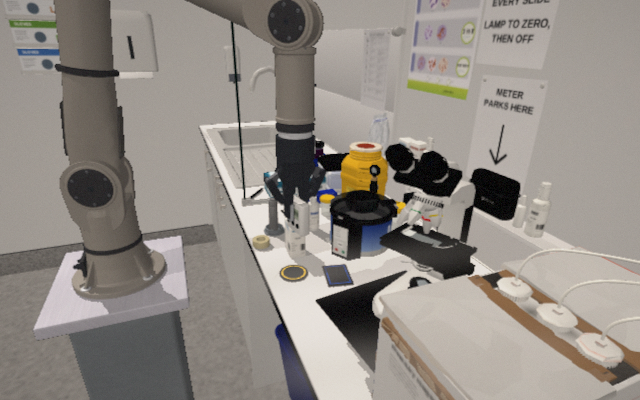

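```bash
python3 - <<'E'
from p0 import *
x,y=.382,-.245;c='side'
u=proj(c,[x,y,.21]);I=load('side4')
A=cv2.resize(I[int(u[1]-22):int(u[1]+22),int(u[0]-20):int(u[0]+20)],None,fx=10,fy=10,interpolation=cv2.INTER_CUBIC)
draw(I,c,{'timer':(x,y,12,.18)},int(u[0]-20),int(u[1]-22),40,44,10,'h_a');save('t4',np.hstack([A,load('h_a')]))
E
```

```text
(no output)
```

View pics/t4.png

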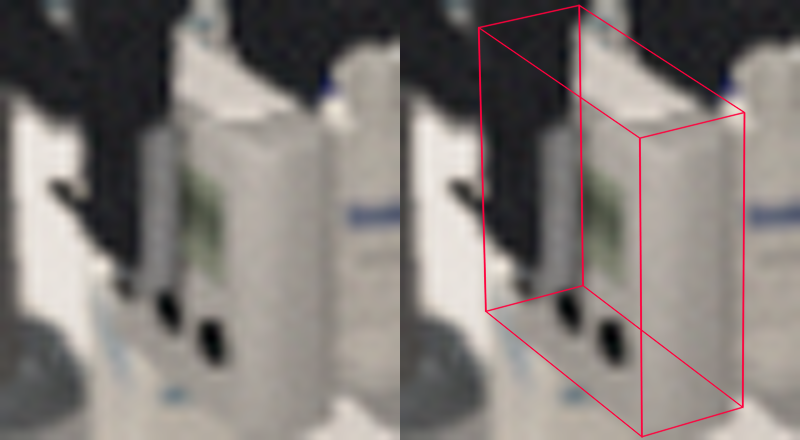

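```bash
python3 - <<'E'
from p0 import *
x,y,a=P['timer_pad'];place(x,y,.044,90+a,.22,.55)
robot.move_to([.40,-.02,.26],[180,0,90])
save('side5',vision.grab_frame('side'));save('top5',vision.grab_frame('top'))
out=[]
for c in('side','top'):
    I=load(c+'5');u=proj(c,[x,y,.03]);draw(I,c,{'timer_pad':P['timer_pad']},int(u[0]-20),int(u[1]-22),40,44,10,'h_'+c);out.append(load('h_'+c))
save('t5',np.hstack(out))
E
```

```text
place stop True [0.4991 0.1859 0.0444] [ 0.9 -0.1  4.5]
23.425
```

View pics/t5.png

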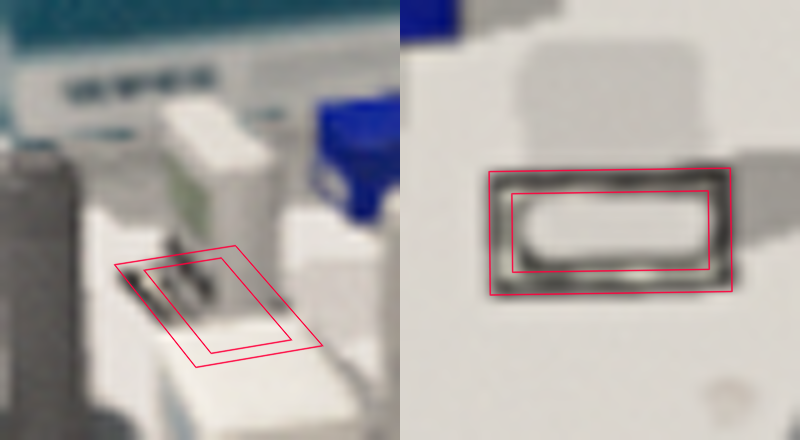

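View pics/top5.png

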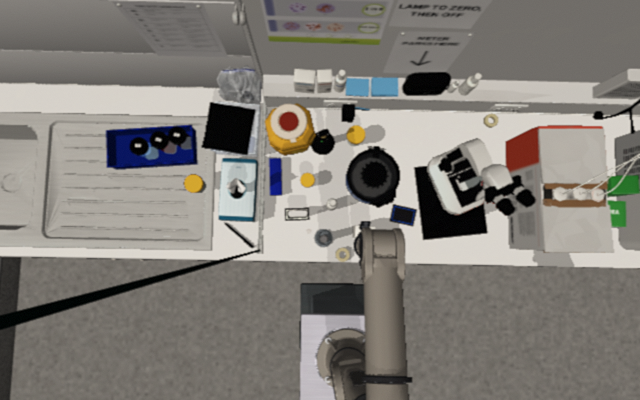

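The timer sits squared inside the white outline. Now the pot, which is the smallest of the yellow caps, at (308,180).

```bash
python3 - <<'E'
from p0 import *
x,y,_=P['pot'];pick(x,y,.052,90,zc=.22,lift=.25)
save('side6',vision.grab_frame('side'))
I=load('side6');u=proj('side',[x,y,.23]);draw(I,'side',{'pot':(x,y,0,.198)},int(u[0]-40),int(u[1]-30),80,80,7,'t6')
E
```

```text
pick False 0.583 0.578 [-0.9  0.2 -1. ] 29.975
```

View pics/t6.png

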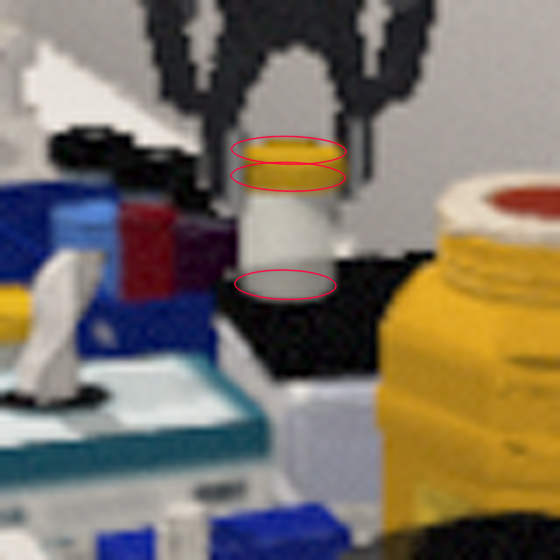

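```bash
python3 - <<'E'
from p0 import *
x,y,_=P['pot_pad'];place(x,y,.056,90,.25,.85)
robot.move_j([-25,-4.5,0,111.7,0,72.7,-25])
save('side7',vision.grab_frame('side'));save('top7',vision.grab_frame('top'))
out=[]
PP=dict(pot_pad=P['pot_pad'],pot=(*P['pot_pad'][:2],0,.004),carton=P['carton'],carton_pad=P['carton_pad'])
for c in('side','top'):
    I=load(c+'7');u=proj(c,[.45,-.12,.03]);draw(I,c,PP,int(u[0]-40),int(u[1]-36),80,72,5,'h_'+c);out.append(load('h_'+c))
save('t7',np.hstack(out));print(robot.current_time_s())
E
```

```text
place stop True [ 0.403  -0.147   0.0567] [-0.5  0.3  4.6]
36.55
37.7833
```

View pics/t7.png

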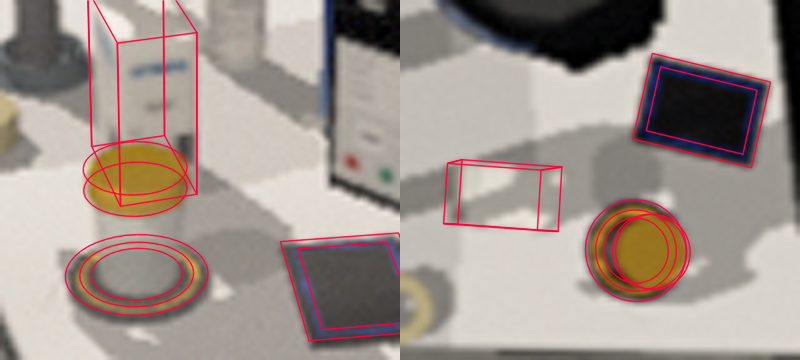

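The pot stands centred on the yellow ring in both views. Now the carton.

```bash
python3 - <<'E'
from p0 import *
x,y,a=P['carton'];pick(x,y,.065,90+a,zc=.2,lift=.2)
save('side8',vision.grab_frame('side'))
I=load('side8');u=proj('side',[x,y,.18]);draw(I,'side',{'carton':(x,y,a,.135)},int(u[0]-30),int(u[1]-30),60,70,8,'t8')
E
```

```text
pick False 0.502 0.499 [ 0.6  0.3 -1.2] 42.1583
```

View pics/t8.png

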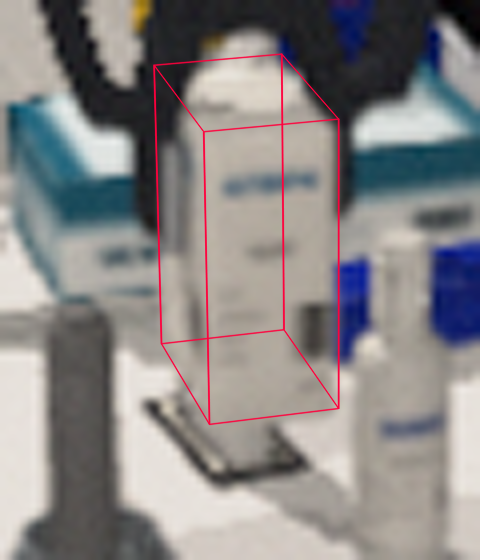

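```bash
python3 - <<'E'
from p0 import *
x,y,a=P['carton_pad'];place(x,y,.069,90+a,.2,.72)
robot.move_j([-25,-4.5,0,111.7,0,72.7,-25]);robot.pause(.5)
save('side9',vision.grab_frame('side'));save('top9',vision.grab_frame('top'))
out=[]
PP=dict(carton=(x,y,a,.004),carton_pad=P['carton_pad'])
for c in('side','top'):
    I=load(c+'9');u=proj(c,[x,y,.04]);draw(I,c,PP,int(u[0]-24),int(u[1]-30),48,60,8,'h_'+c);out.append(load('h_'+c))
save('t9',np.hstack(out));print(robot.current_time_s())
E
```

```text
place stop True [ 0.5036 -0.1937  0.0696] [-0.2  0.3  4.4]
47.3417
49.3333
```

View pics/t9.png

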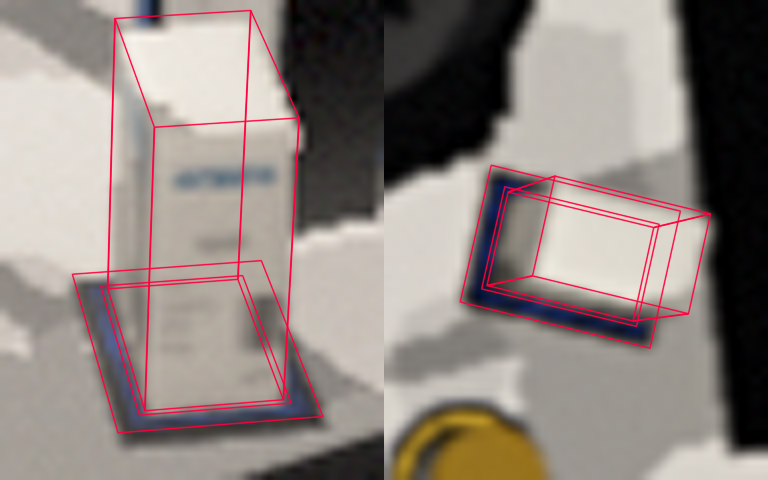

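View pics/top9.png

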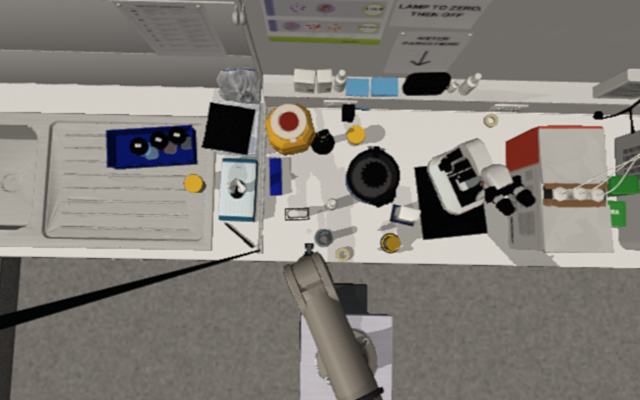

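View pics/side9.png

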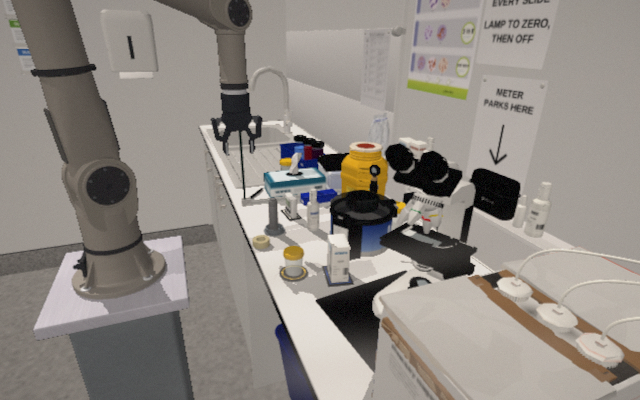

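```bash
python3 - <<'E'
from p0 import *
out=[]
x,y,a=P['timer_pad'];PP=dict(timer_pad=P['timer_pad'],timer=(x,y,a,.004),bottle=P['bottle'],handle_stand=P['handle_stand'],handle=(*P['handle_stand'][:2],0,.004))
for c in('side','top'):
    I=load(c+'9');u=proj(c,[.48,.12,.04]);draw(I,c,PP,int(u[0]-30),int(u[1]-30),60,60,6,'h_'+c);out.append(load('h_'+c))
save('t10',np.hstack(out))
E
```

```text
(no output)
```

View pics/t10.png

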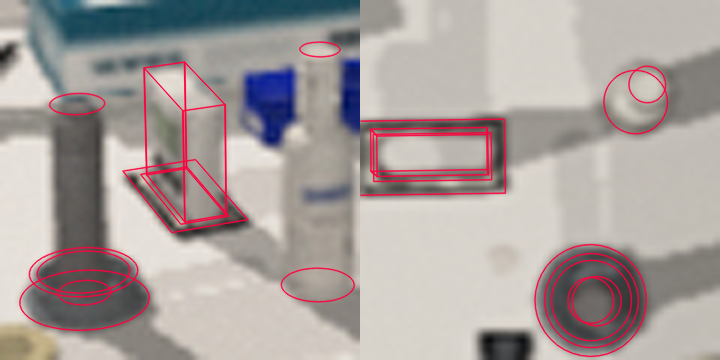

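All four sit within about 2–3 mm of centre and are squared with their outlines, and the bottle hasn't moved, so I'm handing in.

```bash
python3 - <<'E'
from h import *
print(np.round(robot.current_contact_force(),1),robot.current_time_s());print(workorder.close_job())
E
```

```text
[-0.1  0.5  0.7] 49.3333
the job is handed in; nothing more can be done
None
```

I moved the handle, timer, pot and carton, in that order, each onto its own place, and handed the job in at about 49 s of the 106 s allowed.

- **Placing:** In the last top and side pictures all four stand upright. They look centred to within about 2–3 mm, and the timer and carton are squared with their outlines. Each touched down at its expected height.
- **Bystanders:** The small white bottle stands where it was. For the pot I took the smallest of the yellow-capped ones and left the others alone.
- **At hand-in:** The gripper was open and clear of everything.
- **Disagreements:** The two camera views differed by up to about half a pixel (1–2 mm). With the carton in the gripper, its left edge was about 15 px off the overlay at 8x zoom (about 2 px in the picture), but it fitted well once placed. No check failed.

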